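# Lock the drilling carriage under the bit with its headed pin

## Robot

A 6-joint arm with a two-finger parallel gripper is mounted at the origin on the work surface. World frame = base frame: x ahead of the robot, y to its left, z up, the work surface at z = 0. Lengths are in m, angles in rad, forces in N, time in s.
With the tool pointing down it reaches from about 0.35 to 0.975 m from the base axis. Payload 4.9 kg.
Tool frame: the origin (TCP) lies at the very end of the fingers, on their centre line; the grasp point (between the pads) lies 19 mm behind it; z points along the fingers, y is the line along which they close (so a half turn about z gives the same grasp; the last joint's range is limited). The gripper opens to 85 mm and grips with 20 to 120 N. Pads are 22 mm wide; open, the fingers measure 114 mm over their backs; the gripper's body (76 mm by 85 mm) begins 54 mm behind the grasp point. The pads swing forward as they close: fully open they stand 13 mm farther back than shut.
Start: joints at [-1.238, 0.053, 1.613, -0, 1.476, -0.119], TCP at [0.273, -0.562, 0.198] pointing down, gripper open.
Joint ranges: [-3.01, 3.01], [-1.01, 2.22], [0.06, 2.58], [-1.02, 4.17], [0.09, 2.62], [-3.14, 3.14]. Speed limits (rad/s): [2.57, 2.57, 3.14, 3.14, 3.14, 3.14].

## Interface

Orientations are given as a rotation vector (axis times angle).
In Python, from station import ctrl gives the robot as it stands.
- The arm moves only by the tool jog_arm, never from a script. Its argument "plan" is a list of rows, each a list of 7 numbers: the shift along the tool's x, y, z in units of 0.02 m (1.0 is 0.02 m), then the turn, a rotation vector about the tool's x, y, z in units of 45 degrees (1.0 is 45 degrees), then the opening, from -1 (shut) to 1 (fully open). A call has 1 to 8 rows; each row shifts and turns the commanded pose from where the row before left it, along the tool's axes as they then stand; what a row does not reach is not made up. A row lasts 1/10 s, in which the tool goes at most 50 mm and 8.59 degrees, less where a joint would pass 70% of its speed; a pose out of reach is approached as far as the arm can. A call with a number of a shift or a turn outside -1 to 1 is refused whole. A call with a gripper value outside its range is refused whole. The fingers move at their own pace and stop on an object; "grip_force" is the grip in N (left out, the last holds). Time passes only in rows, so rows that do not move let the fingers close. It gives the time, the measured TCP pose, the force, the opening and the grip force at its end, in the units of the state.
- ctrl.get_obs(): the state, without advancing time (a new reading comes with each control period).
- ctrl.get_image(name): name is "scene" or "side" or "wrist"; returns (picture, depth): 400x640x3 uint8, red, green, blue; 400x640 float32, m along the optical axis (not along the pixel's ray), 0 where there is no reading.
- ctrl.camera_info(name): a dict with "camera_matrix" (3x3 intrinsics, pixels), "rvec" (rotation vector, rad) and "tvec" (3), from world to camera coordinates, as OpenCV has them; the wrist camera has in their place "T_tool_cam" (4x4, takes a point from camera to tool coordinates, whose origin is the TCP and whose axes are the flange's). Camera axes: x right, y down, z forward; pixel columns grow to the right and rows downward; lengths in m; the calibration is good to about 2 mm. A picture is of the moment at which its call begins: read the wrist's pose just before it. camera_info takes no time and is no camera call.
- ctrl.finish_job(): hands the job in; it is judged then, once.
The state is a dict: "t": time; "q": joint angles; "dq": joint speeds; "effort": joint torques, N m; "tool_pos": TCP position; "tool_rot": TCP orientation; "contact_force": force on the tool from outside, world axes, zero at the start; "wrist_torque": the same for the moment, N m; "opening": finger opening in m; "grip_force": force on a finger pad.
Only numpy, scipy, OpenCV 4.12 (cv2) and the standard library are available. Lean on these libraries where they do the work, as an engineer would, in place of code of your own. Each camera call takes 0.05 s, during which the arm holds its last target. There are 200 camera calls.

## Task

On the jeweller's drill stand, slide the carriage by its black post until the cross scribed on the brass blank sits directly under the tip of the drill bit; there the hole in the carriage's steel tongue lines up with the holes of the fork. Then take the headed steel pin from the wooden tool block and push it down through fork and tongue, past the spring catch, until its flange sits flat on the fork, and let go. Leave the other two tools in the block.

Things in the scene. Friction and masses are not known exactly. Their poses are not given: they have to be found in the camera images.
- drill_stand: Fixed drill stand (its place differs between runs). Dark base plate 160 x 360 x 12 mm; origin at the centre of its underside, x across, y along it (the slide direction), z up. At y = +110 mm a black hand-piece, 25 mm thick, is held upright by an arm from a column 252 mm tall at x = +64 mm. At y = -100 mm stands the steel fork; between and past them, two rails carry the carriage.
- fork_top (a point): Mouth of the fork's hole, on its top face, 85 mm up; z up. The fork: two level plates 50 x 50 x 12 mm, 16 mm apart, joined at the +x side; upright hole 13.8 mm through both. Under the lower plate, 39 mm up, a spring catch sticks into the hole's path: the pin stops on it 10 to 25 mm short of seating and has to be pushed home with about 5 to 15 N; friction holds it.
- drill_tip (a point): Point of the drill bit, 87 mm above the table; the bit is 4 mm thick and fixed.
- mark (a point): Centre of the cross scribed on top of the brass blank (44 x 86 x 4 mm) clamped on the carriage, 75 mm above the table, 12 mm below the drill tip.
- carriage (a joint): Slide of the carriage along the stand's +y, in m, range 0 to 0.110; mark under drill tip and holes in line at 0.090; starts at 0 to 0.055. About 2 N of friction; stays where left. Aluminium plate 92 x 140 x 12 mm; its steel tongue, 36 mm wide and 12 mm thick, top 71 mm up, runs through the fork's gap, with a 13.8 mm hole 210 mm from the mark towards -y.
- handle (a point): The carriage's handle: upright black post, 20 mm diameter, 46 mm tall, standing on a bracket beside the plate, 100 mm to the stand's -x side of the mark and 70 mm towards its -y. This point is on the post's axis, 99 mm above the table; the post's top is at 117 mm, its foot at 71 mm.
- pin: Headed steel pin, loose, 103 mm long: shank 12 mm diameter and 70 mm long with a tapered nose (6 mm at the tip, 9 mm long), then a flange 30 mm diameter and 5 mm thick, then a plain round grip 18 mm diameter and 28 mm tall. About 120 g. Origin at the tip of the nose, z along the pin towards the grip. It hangs by its flange in one of the three holes of the tool block, upright.
- pin_seat (a point): Centre of the underside of the pin's flange, 70 mm above its nose tip; it meets fork_top when the pin is seated.
- tool_block: Wooden tool block, fixed for the run (its place differs between runs), 190 x 62 x 80 mm. Origin at the centre of its underside, x along its length, z up. Three holes, 15 mm wide and 74 mm deep, at x = -60, 0 and +60 mm, hold the pin and two other tools, in any order; so the fingers best close along its y.
- punch: Steel doming punch standing in one of the holes, 12 mm rod with a 22 mm ball at its upper end, 109 mm long; no flange. Origin at its lower end. Leave it in the block.
- burnisher: Burnisher standing in one of the holes: dark wooden bulbous handle (28 mm thick, 54 mm tall) over a thin steel shank. Origin 8 mm below the shank's lower end on its axis. Leave it in the block.
Things that resemble listed ones, but are neither listed nor needed, are in the scene too. What is shaped like the pin but purple is not meant.

How it is judged:
On the way, in this order (a step that is already met when the one before it is completed fails the run):
1. the scribed cross sits under the drill tip (within 3 mm seen from above) (horizontal distance between mark and drill_tip below 0.003 m), for 0.2 s.
2. the pin is pushed home through fork and tongue (z of pin_seat in the frame of fork_top below 0.003 m and horizontal distance between pin_seat and fork_top below 0.004 m and angle between the z axis of pin and the z axis of fork_top, either way round below 0.08 rad), for 0.2 s.
At the end, for the whole second after the job is handed in: The cross is within 3 mm of the drill tip seen from above; the pin stands upright (within 0.08 rad) through fork and tongue, its flange within 3 mm of the fork's top and 4 mm of the hole's centre, at rest; punch and burnisher still in the block (all of step 2 and horizontal distance between mark and drill_tip below 0.003 m and z of pin_seat in the frame of fork_top above -0.004 m and linear speed of pin below 0.02 m/s); the robot touches nothing.
It fails at once if the punch or the burnisher is pulled out of its hole or shifted by more than 25 mm (distance of any of punch, burnisher from where it was at the start of the episode above 0.025 m).
It also fails if it takes over 69 s, if anything falls off the work surface, if the arm or the gripper's body presses on something with over 40 N, if the wrist force passes 120 N, or if a joint passes its speed limit or range.

## Working session

There is one attempt and no reset: what is moved stays moved. The work goes in short steps, Python scripts to look and compute and a tool call to move; the robot and the scene stay as the last step left them, time stands still between calls to the robot, and variables do not carry over. Pictures are saved under pics/ and viewed, at most 10 in all, crops included, and the job is handed in when it is done.

Besides the shell and the picture viewer there is one more tool, called after "Emit:" in YAML: its name, and indented under it one key for each argument. jog_arm: Moves the arm, as the interface text tells. Shifts and turns lie within -1 to 1; 1 stands for 0.02 m of shift or 45 degrees of turn. Its arguments: {"type":"object","properties":{"plan":{"type":"array"},"grip_force":{"type":"number"}},"required":["plan"]}

```bash
mkdir -p pics
cat > h.py <<'E'
import numpy as np, cv2
from station import ctrl
from scipy.spatial.transform import Rotation as R
def cam(name,obs=None):
    c=ctrl.camera_info(name);K=np.array(c["camera_matrix"],float)
    if name=="wrist":
        T=np.eye(4);T[:3,:3]=R.from_rotvec(obs["tool_rot"]).as_matrix();T[:3,3]=obs["tool_pos"]
        W=T@np.array(c["T_tool_cam"]);return K,W[:3,:3],W[:3,3]
    r=R.from_rotvec(np.ravel(c["rvec"])).as_matrix();return K,r.T,-r.T@np.ravel(c["tvec"])
def shot(name):
    o=ctrl.get_obs();im,d=ctrl.get_image(name);return im,d,cam(name,o)
def ray(C,u,v):
    K,r,p=C;x=r@np.linalg.inv(K)@[u,v,1.];return p,x
def onplane(C,u,v,z):
    p,x=ray(C,u,v);return p+x*(z-p[2])/x[2]
def deproj(C,u,v,d):
    p,x=ray(C,u,v);return p+x*d
def two(rays):
    A=0;b=0
    for p,x in rays:
        x=x/np.linalg.norm(x);M=np.eye(3)-np.outer(x,x);A=A+M;b=b+M@p
    return np.linalg.solve(A,b)
def proj(C,P):
    K,r,p=C;q=K@(r.T@(np.asarray(P)-p));return q[:2]/q[2]
def cloud(C,d):
    K,r,p=C;v,u=np.mgrid[:d.shape[0],:d.shape[1]]
    X=np.stack([(u-K[0,2])/K[0,0]*d,(v-K[1,2])/K[1,1]*d,d],-1);return X@r.T+p
E
python3 - <<'E'
from h import *
for n in("scene","side"):
    im,d,C=shot(n);cv2.imwrite(f"pics/{n}0.png",im[...,::-1]);np.savez(f"{n}0.npz",im=im,d=d)
    print(n,C[2].round(3),C[1][:,2].round(2))
im,d,C=shot("wrist");cv2.imwrite("pics/w0.png",im[...,::-1]);print(ctrl.camera_info("wrist"));print(ctrl.get_obs())
E
```

```text
scene [ 1.252 -0.636  0.756] [-0.65  0.48 -0.59]
side [-0.047 -0.735  0.838] [ 0.49  0.58 -0.65]
{'camera_matrix': array([[299.65187843,   0.        , 322.72450085],
       [  0.        , 299.65187843, 200.36060618],
       [  0.        ,   0.        ,   1.        ]]), 'T_tool_cam': array([[-5.22442918e-04, -9.47565969e-01, -3.19559795e-01,
         8.28008502e-02],
       [ 9.99999863e-01, -5.03459405e-04, -1.42013634e-04,
         1.71856887e-04],
       [-2.63180973e-05, -3.19559825e-01,  9.47566102e-01,
        -1.77351047e-01],
       [ 0.00000000e+00,  0.00000000e+00,  0.00000000e+00,
         1.00000000e+00]])}
{'t': 0.15, 'q': array([-1.23800471e+00,  5.32242699e-02,  1.61399194e+00, -1.08086240e-05,
        1.47604667e+00, -1.19046173e-01]), 'dq': array([ 0.00122128, -0.00164287, -0.00516523, -0.00027857, -0.0008401 ,
       -0.00052291]), 'effort': array([ 2.83574542e-05, -3.94241560e+01, -3.70722234e+01, -8.17152750e-05,
        4.66761252e-03, -2.48862136e-05]), 'tool_pos': array([ 0.27267409, -0.56175889,  0.19682572]), 'tool_rot': array([-3.06014290e+00, -7.03352873e-01,  2.96503653e-04]), 'contact_force': array([-0.15206849,  0.98956068, -0.47779175]), 'wrist_torque': array([-0.04744024,  0.03975809,  0.02045601]), 'grip_force': 0.0, 'opening': 0.08516283143049945}
```

View pics/scene0.png

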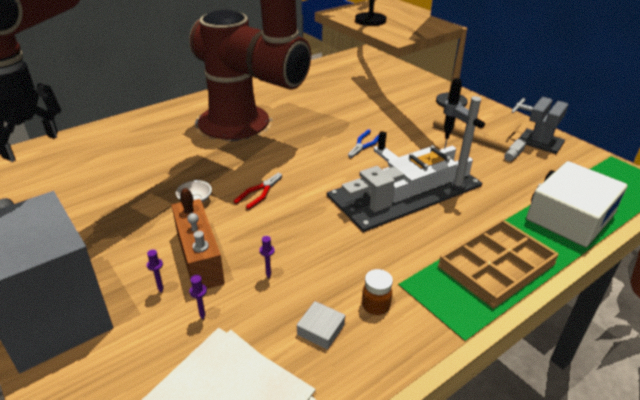

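View pics/side0.png

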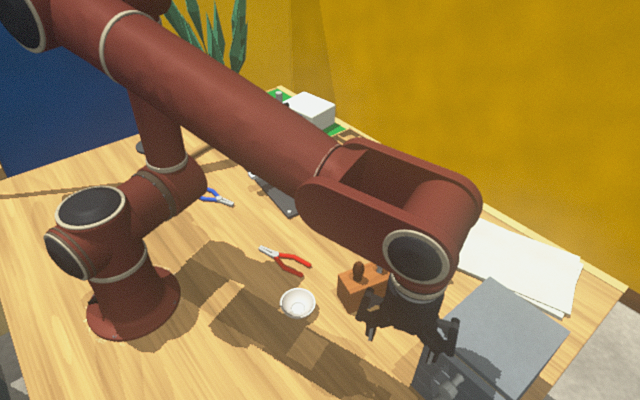

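The scene view shows the tool block with burnisher (187,200), punch with ball (193,222) and the flanged steel pin (200,240). Purple look-alikes are at (154,262), (198,290) and (267,250). The stand has its fork at (378,185), black post at (382,142), brass blank at (430,158) and drill at (448,140). I choose the flanged grey pin at (200,240). In the side view the arm hides most of the stand.

Run:
```python
from h import *
z=np.load("scene0.npz");im,d=z["im"],z["d"];C=cam("scene")
X=cloud(C,d);hsv=cv2.cvtColor(im,cv2.COLOR_RGB2HSV)
a=cv2.resize(im[70:240,320:490],None,fx=3.4,fy=3.4,interpolation=cv2.INTER_CUBIC)[...,::-1]
b=cv2.resize(im[175:295,160:240],None,fx=4,fy=4,interpolation=cv2.INTER_CUBIC)[...,::-1]
o=np.zeros((580,800,3),np.uint8);a=a[:578,:470];o[:a.shape[0],:a.shape[1]]=a;b=b[:,:320];o[:b.shape[0],475:475+b.shape[1]]=b
cv2.imwrite("pics/crop1.png",o)
def box(sel,n):
    P=X[sel];print(n,len(P),"zmed",np.median(P[:,2]).round(3));r=cv2.minAreaRect(P[:,:2].astype(np.float32));print(r, cv2.boxPoints(r).round(3).tolist())
v,u=np.mgrid[:400,:640]
reg=(u>320)&(u<490)&(v>140)&(v<235)&(d>0)
m=(reg&(hsv[...,2]<90)&(X[...,2]>.004)&(X[...,2]<.018)).astype(np.uint8)
m=cv2.morphologyEx(m,cv2.MORPH_OPEN,np.ones((3,3)));box(m>0,"base")
reg=(u>165)&(u<230)&(v>180)&(v<290)&(d>0)
m=(reg&(X[...,2]>.074)&(X[...,2]<.086)).astype(np.uint8);m=cv2.morphologyEx(m,cv2.MORPH_OPEN,np.ones((3,3)));box(m>0,"blocktop")
for n,(uu,vv) in dict(pin=(200,236),punch=(193,220),burn=(186,195),post=(382,137),blank=(430,158),fork=(378,172),drill=(447,140)).items(): print(n,X[vv,uu].round(3),im[vv,uu])
```

```text
base 2553 zmed 0.011
((0.5625993013381958, 0.1624869406223297), (0.35802531242370605, 0.16060729324817657), 83.16001892089844) [[0.4620000123977661, -0.006000000052154064], [0.6209999918937683, -0.02500000037252903], [0.6639999747276306, 0.3310000002384186], [0.5040000081062317, 0.3499999940395355]]
blocktop 1598 zmed 0.079
((0.4738864004611969, -0.3502342402935028), (0.062070950865745544, 0.19416171312332153), 75.05652618408203) [[0.3720000088214874, -0.35499998927116394], [0.5600000023841858, -0.4050000011920929], [0.5759999752044678, -0.3449999988079071], [0.3880000114440918, -0.29499998688697815]]
pin [ 0.54  -0.366  0.113] [156 154 145]
punch [ 0.485 -0.354  0.109] [123 121 113]
burn [ 0.423 -0.337  0.126] [40 16  0]
post [0.465 0.165 0.108] [1 7 7]
blank [0.568 0.232 0.075] [171 119  37]
fork [0.547 0.08  0.083] [191 189 182]
drill [ 0.449  0.445 -0.006] [166 126  79]
```

View pics/crop1.png

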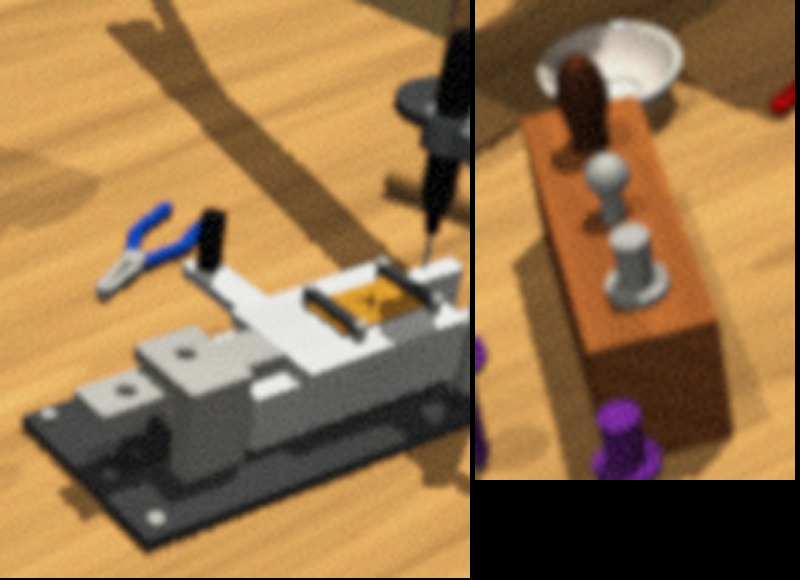

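Crop check: the chosen pin is the grey one with flange and plain round grip (crop 630,265), and the punch has a ball. The blank's cross is at crop (375,300) and the fork hole at (187,352). By depth, the stand's +y points along about (0.117, 0.993) and the carriage sits near 0.05. I set out to the handle now, turning first.

Emit:
jog_arm:
  plan:
    - [0.3,-0.5,-0.5,0,0,0.181,0.2]
    - [0.3,-0.5,-0.5,0,0,0.181,0.2]
    - [0.3,-0.5,0,0,0,0.181,0.2]
    - [0.3,-1,0,0,0,0.181,0.2]
    - [0.3,-1,0,0,0,0,0.2]
    - [0.3,-1,0,0,0,0,0.2]
    - [0.3,-1,0,0,0,0,0.2]
    - [0.3,-1,0,0,0,0,0.2]

```text
t: 0.95
tool_pos: [0.3202, -0.43, 0.2177]
tool_rot: [-3.136, 0.18, -0.0]
contact_force: [-0.4, -0.0, 0.5]
opening: 0.0513
grip_force: 0.0
```

Emit:
jog_arm:
  plan:
    - [0.3,-1,0,0,0,0,0.2]
    - [0.3,-1,0,0,0,0,0.2]
    - [0.2,-1,0,0,0,0,0.2]
    - [0.2,-1,0,0,0,0,0.2]
    - [0.2,-1,0,0,0,0,0.2]
    - [0.2,-1,0,0,0,0,0.2]
    - [0.2,-1,0,0,0,0,0.2]
    - [0.2,-1,0,0,0,0,0.2]

```text
t: 1.75
tool_pos: [0.3742, -0.2752, 0.2177]
tool_rot: [3.136, -0.18, 0.0]
contact_force: [0.1, -0.7, -0.2]
opening: 0.0513
grip_force: 0.0
```

Emit:
jog_arm:
  plan:
    - [0,-1,0,0,0,0,0.2]
    - [0,-1,0,0,0,0,0.2]
    - [0,-1,0,0,0,0,0.2]
    - [0,-1,0,0,0,0,0.2]
    - [0,-1,0,0,0,0,0.2]
    - [0,-1,0,0,0,0,0.2]
    - [0,-1,0,0,0,0,0.2]
    - [0,-1,0,0,0,0,0.2]

```text
t: 2.55
tool_pos: [0.3924, -0.1164, 0.2177]
tool_rot: [3.136, -0.18, 0.0]
contact_force: [0.6, -0.1, 0.4]
opening: 0.0512
grip_force: 0.0
```

Emit:
jog_arm:
  plan:
    - [0,-1,0,0,0,0,0.2]
    - [0,-1,0,0,0,0,0.2]
    - [0,-1,0,0,0,0,0.2]
    - [0,-1,0,0,0,0,0.2]
    - [0,-1,0,0,0,0,0.2]
    - [0,-1,0,0,0,0,0.2]
    - [0,0,0,0,0,0,0.2]
    - [0,0,0,0,0,0,0.2]

```text
t: 3.35
tool_pos: [0.4062, 0.0016, 0.2177]
tool_rot: [3.136, -0.18, 0.0]
contact_force: [0.2, 0.3, 0.1]
opening: 0.0512
grip_force: 0.0
```

Emit:
jog_arm:
  plan:
    - [0.3,-1,0,0,0,0,0.2]
    - [0.3,-1,0,0,0,0,0.2]
    - [0.3,-1,0,0,0,0,0.2]
    - [0.3,-1,0,0,0,0,0.2]
    - [0.3,-1,0,0,0,0,0.2]
    - [0.3,-1,0,0,0,0,0.2]
    - [0,-1,0,0,0,0,0.2]
    - [0,-1,0,0,0,0,0.2]

```text
t: 4.15
tool_pos: [0.4612, 0.1558, 0.2177]
tool_rot: [3.136, -0.185, -0.0]
contact_force: [-1.2, 0.2, 0.4]
opening: 0.0511
grip_force: 0.0
```

Run:
```python
from h import *
print(ctrl.get_obs()["tool_pos"])
for n in("wrist","side","scene"):
    im,d,C=shot(n);np.savez(n+"1.npz",im=im,d=d,K=C[0],r=C[1],p=C[2])
    cv2.imwrite(f"pics/{n}1.png",im[...,::-1])
a=[cv2.imread(f"pics/{n}1.png") for n in("wrist","side")]
o=np.zeros((600,800,3),np.uint8);o[:400,:640]=a[0];o[400:,:]=0;s=a[1][130:270,180:380];o[402:600,0:283]=cv2.resize(s,(283,198));cv2.imwrite("pics/c2.png",o)
```

```text
[0.46118048 0.15577194 0.21769101]
```

View pics/c2.png

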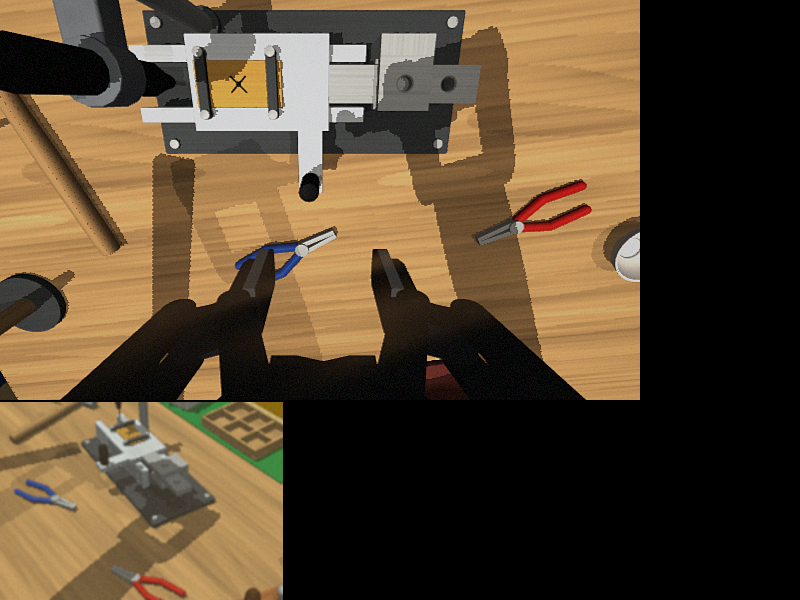

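The wrist view shows the cross at (238,85), fork hole (405,83), tongue hole (449,84), post top about (311,187) and the drill from the left ending near (172,85).

Run:
```python
from h import *
z=np.load("wrist1.npz");im,d=z["im"],z["d"];C=(z["K"],z["r"],z["p"]);X=cloud(C,d)
f=lambda p:p.round(4).tolist()
s=np.load("scene0.npz");Cs=cam("scene")
print("mark w75",f(onplane(C,238.5,85,.075)),"depth",f(X[85,238]),"scene",f(onplane(Cs,430.3,158.2,.075)),"2view",f(two([ray(C,238.5,85),ray(Cs,430.3,158.2)])))
print("fork w85",f(onplane(C,405,83,.085)),"scene",f(onplane(Cs,374.7,173.5,.085)),"2view",f(two([ray(C,405,83),ray(Cs,374.7,173.5)])), "surf z",X[70:100,388:393,2].mean().round(4),X[70:100,420:428,2].mean().round(4))
print("tongue hole w71",f(onplane(C,449,84,.071)))
# post top
m=(X[...,2]>.110)&(X[...,2]<.125);v,u=np.nonzero(m);k=(u>290)&(u<335)&(v>165)&(v<205);P=X[v[k],u[k]];print("post top",k.sum(),f(P.mean(0)),f(P.min(0)),f(P.max(0)))
# base rect
hsv=cv2.cvtColor(im,cv2.COLOR_RGB2HSV)
m=((X[...,2]>.006)&(X[...,2]<.017)&(hsv[...,2]<110)).astype(np.uint8);m[:, :130]=0;m[165:]=0;m[:,480:]=0;m=cv2.morphologyEx(m,cv2.MORPH_OPEN,np.ones((3,3)))
print(cv2.minAreaRect(X[m>0][:,:2].astype(np.float32)))
# fork top plate rect
m=(X[...,2]>.081)&(X[...,2]<.090);m[:,:360]=0;m[:,460:]=0;print("fork rect",cv2.minAreaRect(X[m][:,:2].astype(np.float32)))
# brass rect
m=(hsv[...,1]>130)&(X[...,2]>.070)&(X[...,2]<.08);print("brass",m.sum(),cv2.minAreaRect(X[m][:,:2].astype(np.float32)))
# drill tip region: points z .08-.16 left
m=(X[...,2]>.083)&(X[...,2]<.15)&(np.mgrid[:400,:640][1]<240)&(np.mgrid[:400,:640][0]<130)
for a,b in((.085,.1),(.1,.115),(.115,.13),(.13,.15)):
    P=X[m&(X[...,2]>a)&(X[...,2]<b)];print(a,len(P),f(P.mean(0)) if len(P) else "", f(P.min(0)) if len(P) else "",f(P.max(0)) if len(P) else "")
```

```text
mark w75 [0.5668, 0.228, 0.075] depth [0.5666, 0.2278, 0.0774] scene [0.5689, 0.2316, 0.075] 2view [0.5681, 0.2295, 0.0751]
fork w85 [0.5489, 0.0656, 0.085] scene [0.5487, 0.0674, 0.085] 2view [0.5493, 0.0662, 0.086] surf z 0.0884 0.0863
tongue hole w71 [0.5429, 0.0178, 0.071]
post top 334 [0.4614, 0.1698, 0.1177] [0.451, 0.1605, 0.1101] [0.4702, 0.18, 0.1203]
((0.5601962804794312, 0.1654321551322937), (0.3600761890411377, 0.16012634336948395), 83.25624084472656)
fork rect ((0.5578336715698242, 0.06544971466064453), (0.05051160603761673, 0.06774064153432846), 83.22212219238281)
brass 2967 ((0.5458691120147705, 0.1996179223060608), (0.16597282886505127, 0.07910098135471344), 50.383880615234375)
0.085 315 [0.6091, 0.262, 0.0906] [0.5386, 0.2534, 0.085] [0.6402, 0.275, 0.1]
0.1 218 [0.6223, 0.2631, 0.1071] [0.5712, 0.2564, 0.1] [0.6369, 0.2752, 0.1148]
0.115 217 [0.6162, 0.265, 0.1227] [0.5669, 0.2575, 0.1151] [0.6327, 0.2741, 0.1299]
0.13 201 [0.6026, 0.2665, 0.1378] [0.564, 0.2592, 0.13] [0.6289, 0.2739, 0.1499]
```

Emit:
jog_arm:
  plan:
    - [0,-0.7,0,0,0,0,0.2]
    - [0,0,1,0,0,0,0.2]
    - [0,0,1,0,0,0,0.2]
    - [0,0,1,0,0,0,0.2]
    - [0,0,1,0,0,0,0.2]
    - [0,0,1,0,0,0,0.2]
    - [0,0,1,0,0,0,0.2]
    - [0,0,0.6,0,0,0,0.2]

```text
t: 5.1
tool_pos: [0.4617, 0.1693, 0.0841]
tool_rot: [3.136, -0.185, -0.003]
contact_force: [-0.6, 0.7, -0.3]
opening: 0.0512
grip_force: 0.0
```

Emit:
jog_arm:
  plan:
    - [0,0,0,0,0,0,-1]
    - [0,0,0,0,0,0,-1]
    - [0,0,0,0,0,0,-1]
    - [0,0,0,0,0,0,-1]
    - [0,0,0,0,0,0,-1]
    - [0,0,0,0,0,0,-1]
  grip_force: 30

```text
t: 5.7
tool_pos: [0.4628, 0.1699, 0.0863]
tool_rot: [-3.136, 0.183, -0.001]
contact_force: [0.0, -0.4, -0.5]
opening: -0.0001
grip_force: 0.0
```

Run:
```python
from h import *
a,d,C=shot("wrist");s,d2,C2=shot("scene");np.savez("wrist2.npz",im=a,d=d,K=C[0],r=C[1],p=C[2])
o=np.zeros((600,640,3),np.uint8);o[:400]=a[...,::-1];o[400:,:]=0;t=cv2.resize(s[100:200,330:490][...,::-1],(320,200));o[400:,:320]=t;cv2.imwrite("pics/c3.png",o)
print(ctrl.get_obs())
```

```text
{'t': 5.8, 'q': array([ 2.00650675e-01, -1.72703600e-01,  2.02085928e+00,  1.19271895e-05,
        1.29310348e+00,  1.88827060e+00]), 'dq': array([-0.00194205,  0.00100903, -0.00024056,  0.00026166,  0.00075561,
        0.00039976]), 'effort': array([-2.87666851e-03, -2.72185063e+01, -3.47821319e+01, -1.89450725e-05,
       -2.47019183e-03,  4.71033047e-05]), 'tool_pos': array([0.46265132, 0.16982032, 0.08601335]), 'tool_rot': array([-3.13613802e+00,  1.83401231e-01, -5.01731861e-04]), 'contact_force': array([-0.58869684, -0.60179049, -0.02562718]), 'wrist_torque': array([ 0.04769689, -0.03025455,  0.03820427]), 'grip_force': 0.0, 'opening': 0.00022471342632446355}
```

View pics/c3.png

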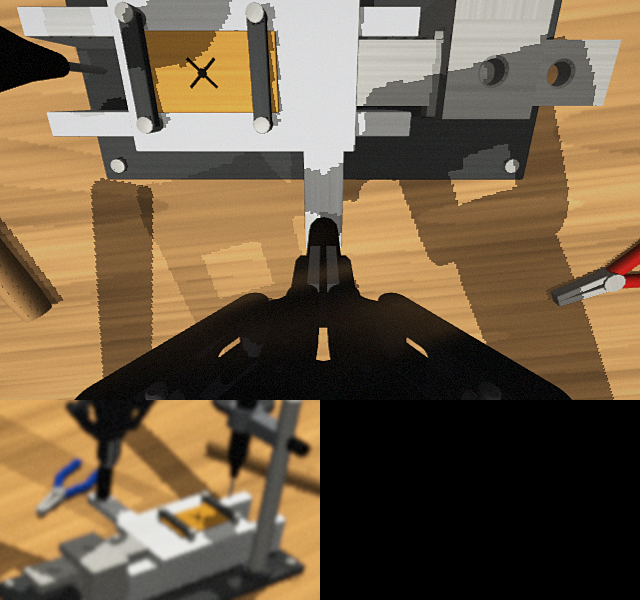

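The fingers shut right in front of the post: post top near (323,230), fingertips at about (323,265) and nothing held. I'll measure the post again.

Run:
```python
from h import *
z=np.load("wrist2.npz");im,d=z["im"],z["d"];C=(z["K"],z["r"],z["p"]);X=cloud(C,d)
t=np.array([.46265,.1698,.086]);print("tcp px",proj(C,t),proj(C,t+[0,0,.03]))
for v in range(205,330,8): print(v,X[v,[312,323,334]].round(3).tolist(),im[v,323])
print("mark",onplane(C,202.5,72,.075).round(4))
```

```text
tcp px [323.16455121 233.97863771] [323.22652275 256.9411452 ]
205 [[0.479, 0.175, 0.073], [0.477, 0.168, 0.072], [0.477, 0.161, 0.072]] [139 139 136]
213 [[0.473, 0.176, 0.072], [0.472, 0.169, 0.072], [0.472, 0.161, 0.074]] [98 95 96]
221 [[0.467, 0.177, 0.073], [0.47, 0.169, 0.082], [0.465, 0.162, 0.073]] [17 12 12]
229 [[0.468, 0.176, 0.087], [0.47, 0.169, 0.095], [0.466, 0.162, 0.088]] [18 22 14]
237 [[0.467, 0.176, 0.099], [0.47, 0.169, 0.107], [0.467, 0.163, 0.1]] [12 13  7]
245 [[0.468, 0.176, 0.11], [0.47, 0.169, 0.116], [0.467, 0.163, 0.111]] [19 12  7]
253 [[0.475, 0.174, 0.133], [0.474, 0.169, 0.132], [0.474, 0.163, 0.134]] [17 12  4]
261 [[0.475, 0.174, 0.141], [0.474, 0.169, 0.14], [0.474, 0.163, 0.141]] [18 13  9]
269 [[0.475, 0.173, 0.148], [0.474, 0.169, 0.148], [0.474, 0.164, 0.148]] [41 34 23]
277 [[0.474, 0.173, 0.153], [0.474, 0.169, 0.153], [0.473, 0.164, 0.153]] [49 38 22]
285 [[0.474, 0.173, 0.159], [0.473, 0.169, 0.159], [0.545, 0.16, 0.264]] [30 20 18]
293 [[0.476, 0.173, 0.166], [0.47, 0.169, 0.159], [0.475, 0.164, 0.166]] [17 17 12]
301 [[0.476, 0.172, 0.172], [0.466, 0.17, 0.159], [0.475, 0.164, 0.171]] [16 14  9]
309 [[0.476, 0.172, 0.176], [0.461, 0.17, 0.158], [0.475, 0.165, 0.176]] [22 23 11]
317 [[0.475, 0.172, 0.179], [0.459, 0.17, 0.16], [0.475, 0.165, 0.18]] [24 19 12]
325 [[0.475, 0.172, 0.183], [0.453, 0.171, 0.158], [0.476, 0.165, 0.185]] [23 17 15]
mark [0.5682 0.228  0.075 ]
```

Run:
```python
from h import *
T=np.array(ctrl.camera_info("wrist")["T_tool_cam"])
for n,cols in(("wrist1",(258,264,270,376,382,388)),("wrist2",(308,314,320,326,332,338))):
    z=np.load(n+".npz");d=z["d"];X=cloud((z["K"],T[:3,:3],T[:3,3]),d)
    print(n)
    for c in cols:
        k=[v for v in range(200,330) if X[v,c,2]<(-.02 if n=="wrist2" else .02) and d[v,c]>0][:1]
        for v in k: print(c,v,X[v,c].round(4),X[v+6,c].round(4),X[v-3,c].round(4))
o=ctrl.get_obs();print(o["tool_pos"],o["contact_force"],o["q"])
```

```text
wrist1
258 250 [ 0.0116 -0.0325 -0.0435] [ 0.0112 -0.0314 -0.049 ] [-0.1221 -0.095   0.2167]
264 249 [ 0.0115 -0.0297 -0.0425] [ 0.0111 -0.0288 -0.0477] [-0.1162 -0.0843  0.2084]
270 249 [ 0.0107 -0.027  -0.0409] [ 0.0106 -0.026  -0.0469] [-0.1157 -0.0756  0.2074]
376 249 [ 0.0113  0.0267 -0.0421] [ 0.0113  0.0256 -0.0483] [-0.1205  0.0777  0.2166]
382 249 [ 0.0114  0.0297 -0.0422] [ 0.0114  0.0285 -0.0484] [-0.1201  0.0862  0.2157]
388 253 [ 0.0118  0.0316 -0.0471] [ 0.0118  0.0305 -0.0529] [-0.1267  0.0955  0.2158]
wrist2
308 246 [ 0.002  -0.0088 -0.0207] [ 0.0028 -0.0083 -0.0295] [ 0.0011 -0.009  -0.0152]
314 240 [ 0.0056 -0.0052 -0.0203] [ 0.0114 -0.0047 -0.0389] [ 0.0057 -0.0053 -0.0165]
320 239 [ 0.0073 -0.0017 -0.0224] [ 0.0067 -0.0017 -0.0287] [ 0.0071 -0.0018 -0.018 ]
326 238 [ 0.0069  0.0017 -0.0202] [ 0.0067  0.0016 -0.0274] [ 0.0062  0.0018 -0.0148]
332 240 [ 0.0059  0.0052 -0.0208] [ 0.0113  0.0046 -0.0387] [ 0.0061  0.0053 -0.0174]
338 245 [ 0.0023  0.0087 -0.0201] [ 0.0026  0.0083 -0.0279] [ 0.0009  0.0091 -0.0133]
[0.46265132 0.16982032 0.08601335] [-0.58869684 -0.60179049 -0.02562718] [ 2.00650675e-01 -1.72703600e-01  2.02085928e+00  1.19271895e-05
  1.29310348e+00  1.88827060e+00]
```

The wrist depth shows the finger ends about 37 mm behind the reported TCP, i.e. at tool z ≈ −0.037 when shut. That is why they closed above the post's top. I open, go about 40 mm lower and close again.

Emit:
jog_arm:
  plan:
    - [0,0,0,0,0,0,0.2]
    - [0,0,0,0,0,0,0.2]
    - [0,0,0,0,0,0,0.2]
    - [0,0,0,0,0,0,0.2]
    - [0,0,0.7,0,0,0,0.2]
    - [0,0,0.7,0,0,0,0.2]
    - [0,0,0.4,0,0,0,0.2]
    - [0,0,0,0,0,0,0.2]

```text
t: 6.6
tool_pos: [0.4605, 0.1693, 0.0471]
tool_rot: [3.135, -0.183, -0.007]
contact_force: [-0.9, 0.2, 0.2]
opening: 0.0511
grip_force: 0.0
```

Emit:
jog_arm:
  plan:
    - [0,0,0,0,0,0,-1]
    - [0,0,0,0,0,0,-1]
    - [0,0,0,0,0,0,-1]
    - [0,0,0,0,0,0,-1]
    - [0,0,0,0,0,0,-1]
    - [0,0,0,0,0,0,-1]
  grip_force: 30

```text
t: 7.2
tool_pos: [0.463, 0.1699, 0.0504]
tool_rot: [-3.136, 0.183, -0.002]
contact_force: [0.1, 0.0, 2.7]
opening: 0.019
grip_force: 29.7
```

Emit:
jog_arm:
  plan:
    - [0,-0.3,0,0,0,0,-1]
    - [0,-0.4,0,0,0,0,-1]
    - [0,-0.4,0,0,0,0,-1]
    - [0,-0.4,0,0,0,0,-1]
    - [0,-0.4,0,0,0,0,-1]
    - [0,-0.3,0,0,0,0,-1]
    - [0,-0.17,0,0,0,0,-1]
    - [0,0,0,0,0,0,-1]

```text
t: 8.0
tool_pos: [0.4688, 0.2184, 0.0504]
tool_rot: [-3.134, 0.182, -0.002]
contact_force: [0.9, 1.3, 4.5]
opening: 0.0191
grip_force: 30.2
```

Run:
```python
from h import *
a,d,C=shot("wrist");s,d2,C2=shot("scene");e,_,_=shot("side");np.savez("wrist3.npz",im=a,d=d,K=C[0],r=C[1],p=C[2])
o=np.zeros((600,800,3),np.uint8);o[:400,:640]=a[...,::-1];o[400:,:320]=cv2.resize(s[100:200,330:490][...,::-1],(320,200));cv2.imwrite("pics/c4.png",o)
o[400:,330:730]=cv2.resize(e[130:230,200:400][...,::-1],(400,200));cv2.imwrite("pics/c4.png",o)
```

```text
(no output)
```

View pics/c4.png

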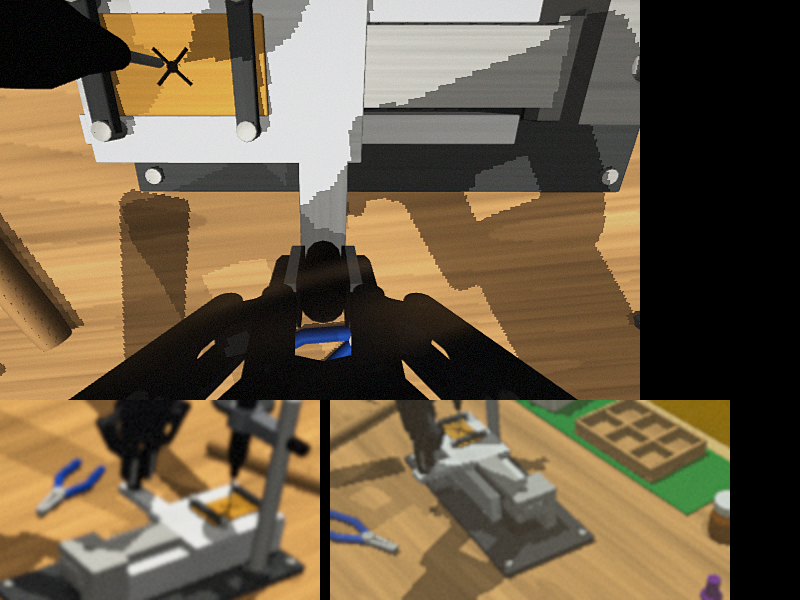

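The post is held. The cross is at (173,67) and the drill tip at about (162,66).

Run:
```python
from h import *
z=np.load("wrist3.npz");im=z["im"];C=(z["K"],z["r"],z["p"]);X=cloud(C,z["d"])
m=onplane(C,173,67,.075);t=onplane(C,162.5,66,.087);yd=np.array([.1174,.9931,0])
print(m.round(4),t.round(4),(t-m).round(4),"along y",(t-m)@yd,X[67,173].round(4),X[66,159:165,2].round(4))
dr=np.array([.5602,.1654,0])+.110*yd;print("drill pred",dr.round(4),(dr-m)@yd)
print(ctrl.get_obs()["tool_pos"])
# clean crop at 4x
cv2.imwrite("pics/c5.png",cv2.resize(im[30:105,110:240],None,fx=5,fy=5,interpolation=cv2.INTER_NEAREST)[...,::-1])
```

```text
[0.5734 0.2769 0.075 ] [0.5725 0.276  0.087 ] [-0.0009 -0.001   0.012 ] along y -0.0010609158163191843 [0.5731 0.276  0.0771] [0.0939 0.0944 0.0942 0.0919 0.0771 0.0763]
drill pred [0.5731 0.2746 0.    ] -0.002315869266530148
[0.46864006 0.21788047 0.05036387]
```

View pics/c5.png

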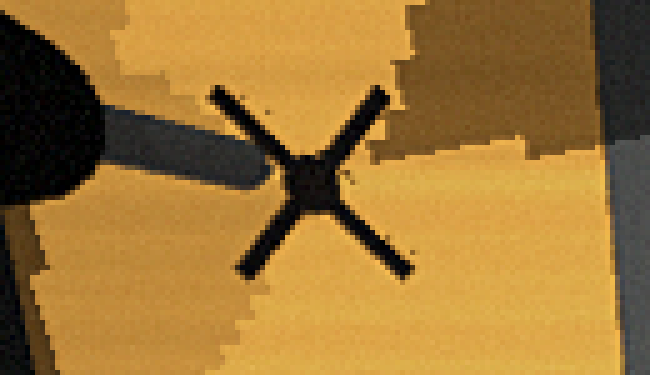

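Emit:
jog_arm:
  plan:
    - [0,0.08,0,0,0,0,-1]
    - [0,0,0,0,0,0,-1]
    - [0,0,0,0,0,0,-1]
    - [0,0,0,0,0,0,-1]

```text
t: 8.55
tool_pos: [0.4684, 0.2158, 0.0504]
tool_rot: [-3.135, 0.184, -0.002]
contact_force: [0.8, 1.9, 6.0]
opening: 0.0193
grip_force: 30.2
```

Emit:
jog_arm:
  plan:
    - [0,0,0,0,0,0,0.2]
    - [0,0,0,0,0,0,0.2]
    - [0,0,0,0,0,0,0.2]
    - [0,0,0,0,0,0,0.2]
    - [0,0,-1,0,0,0,0.2]
    - [0,0,-1,0,0,0,0.2]
    - [0,0,-1,0,0,0,0.2]
    - [0,0,-1,0,0,0,0.2]

```text
t: 9.35
tool_pos: [0.4676, 0.2151, 0.1302]
tool_rot: [3.136, -0.183, -0.001]
contact_force: [-0.9, -0.4, -0.2]
opening: 0.0512
grip_force: 0.0
```

Emit:
jog_arm:
  plan:
    - [0,0.5,-1,0,0,0,0.2]
    - [0,1,-1,0,0,0,0.2]
    - [0,1,-1,0,0,0,0.2]
    - [0,1,-1,0,0,0,0.2]
    - [0,1,0,0,0,0,0.2]
    - [0,1,0,0,0,0,0.2]
    - [0,1,0,0,0,0,0.2]
    - [0,0,0,0,0,0,0.2]

```text
t: 10.15
tool_pos: [0.4525, 0.0846, 0.2096]
tool_rot: [3.135, -0.188, -0.0]
contact_force: [-0.6, 0.1, 0.4]
opening: 0.051
grip_force: 0.0
```

Run:
```python
from h import *
a,d,C=shot("wrist");np.savez("wrist4.npz",im=a,d=d,K=C[0],r=C[1],p=C[2]);print(ctrl.get_obs()["tool_pos"])
u,v=proj(C,[.549,.066,.085]);print(u,v)
f=[u,v];u,v=int(u),int(v)
o=np.zeros((600,640,3),np.uint8);o[:300]=a[:300,:,::-1]
o[300:,:300]=cv2.resize(a[max(v-25,0):max(v-25,0)+50,u-25:u+25],(300,300),interpolation=cv2.INTER_CUBIC)[...,::-1]
q=proj(C,[.5735,.275,.08]);print(q);x,y=int(q[0]),int(q[1]);x=max(x,30);y=max(y,25)
o[300:,310:610]=cv2.resize(a[y-25:y+25,x-30:x+20],(300,300),interpolation=cv2.INTER_CUBIC)[...,::-1]
cv2.imwrite("pics/c6.png",o);print(u-25,max(v-25,0),x-30,y-25)
```

```text
[0.45257988 0.08559892 0.20957139]
330.22036617353535 82.12529023125609
[109.65261345  83.23126377]
305 57 79 58
```

View pics/c6.png

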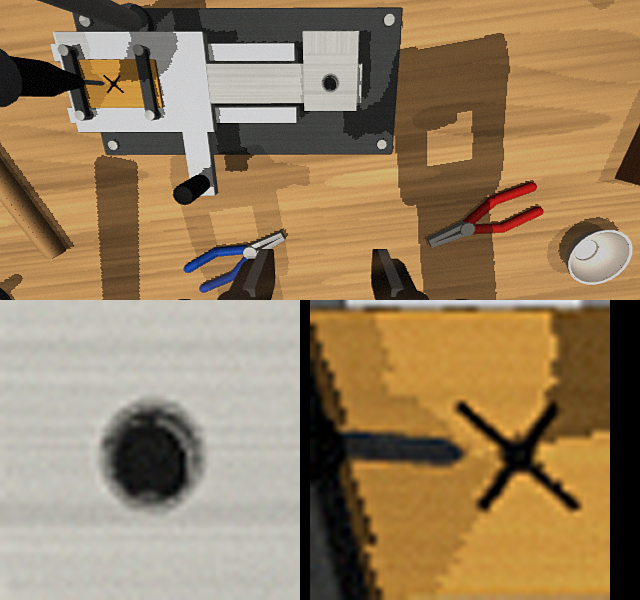

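The fork hole at (330,82) shows the dark tongue hole in line with it. The cross is at (114,84) and the drill tip at (104,83.5).

Run:
```python
from h import *
z=np.load("wrist4.npz");C=(z["K"],z["r"],z["p"]);yd=np.array([.1174,.9931,0]);xd=np.array([.9931,-.1174,0])
m=onplane(C,113.8,83.8,.075)
for u in(103,104,105):
    t=onplane(C,u-.3,83.4,.087);print(u,(t-m)@yd,(t-m)@xd)
f=onplane(C,330.2,82.4,.085);print(m,f,"m-f along y (.210 wanted)",(m-f)@yd)
C0=cam("scene")
s=np.load("scene0.npz");X=cloud(C0,s["d"]);im=s["im"]
# pin: flange/grip top in scene
v,u=np.mgrid[:400,:640];k=(u>188)&(u<212)&(v>225)&(v<255)&(X[...,2]>.105);P=X[k];print("pin grip top",k.sum(),P.min(0),P.max(0),P[P[:,2]>.109].mean(0))
k=(u>185)&(u<215)&(v>225)&(v<260)&(X[...,2]>.082)&(X[...,2]<.09);P=X[k];print("flange",k.sum(),P.min(0),P.max(0))
hsv=cv2.cvtColor(im,cv2.COLOR_RGB2HSV);pm=cv2.inRange(hsv,(130,80,40),(165,255,255));n,_,st,cc=cv2.connectedComponentsWithStats(pm)
lab=cv2.connectedComponents(pm)[1]
for i in range(1,n):
    if st[i,4]>30: P=X[lab==i];print("purple",cc[i].round(),np.median(P,0).round(3),P[:,2].max().round(3))
```

```text
103 0.002479252625891364 -0.00019292927576356955
104 0.0015466337630605526 -0.0001952596461148191
105 0.0006140115671998669 -0.0001975900247944608
[0.57315203 0.27444119 0.075     ] [0.54876363 0.06604587 0.085     ] m-f along y (.210 wanted) 0.20982059258841632
pin grip top 74 [ 0.52200531 -0.37480354  0.1051232 ] [ 0.54237862 -0.35673523  0.11477172] [ 0.53238895 -0.3660929   0.11161573]
flange 107 [ 0.4721484  -0.38043465  0.08200155] [ 0.56848738 -0.32490024  0.08981749]
purple [267. 252.] [ 0.613 -0.267  0.075] 0.756
purple [155. 266.] [ 0.522 -0.455  0.075] 0.756
purple [198. 291.] [ 0.629 -0.42   0.075] 0.756
```

The pin's hole is at about (0.531, −0.364). I travel there at height.

Emit:
jog_arm:
  plan:
    - [0.2,1,0,0,0,0,0]
    - [0.2,1,0,0,0,0,0]
    - [0.2,1,0,0,0,0,0]
    - [0.2,1,0,0,0,0,0]
    - [0.2,1,0,0,0,0,0]
    - [0.2,1,0,0,0,0,0]
    - [0.2,1,0,0,0,0,0]
    - [0.2,1,0,0,0,0,0]

```text
t: 11.0
tool_pos: [0.4662, -0.0764, 0.2096]
tool_rot: [-3.136, 0.182, 0.0]
contact_force: [0.1, 0.1, 0.8]
opening: 0.0427
grip_force: 0.0
```

Emit:
jog_arm:
  plan:
    - [0.2,1,0,0,0,0,0]
    - [0.2,1,0,0,0,0,0]
    - [0.2,1,0,0,0,0,0]
    - [0.2,1,0,0,0,0,0]
    - [0.2,1,0,0,0,0,0]
    - [0.2,1,0,0,0,0,0]
    - [0.2,1,0,0,0,0,0]
    - [0.2,1,0,0,0,0,0]

```text
t: 11.8
tool_pos: [0.4796, -0.2391, 0.2094]
tool_rot: [-3.136, 0.182, 0.0]
contact_force: [0.0, -0.2, -0.1]
opening: 0.0425
grip_force: 0.0
```

Emit:
jog_arm:
  plan:
    - [0.2,1,0,0,0,0,0]
    - [0.2,1,0,0,0,0,0]
    - [0.2,1,0,0,0,0,0]
    - [0.2,0,0,0,0,0,0]
    - [0.2,0,0,0,0,0,0]
    - [0,0,0,0,0,0,0]

```text
t: 12.4
tool_pos: [0.4923, -0.3007, 0.2097]
tool_rot: [-3.136, 0.182, 0.0]
contact_force: [0.7, -0.1, -0.7]
opening: 0.0428
grip_force: 0.0
```

Run:
```python
from h import *
a,d,C=shot("wrist");np.savez("wrist5.npz",im=a,d=d,K=C[0],r=C[1],p=C[2]);print(ctrl.get_obs()["tool_pos"])
cv2.imwrite("pics/c7.png",a[...,::-1]);X=cloud(C,d);print(proj(C,[.531,-.364,.113]),proj(C,[.531,-.364,.085]))
k=(np.linalg.norm(X[...,:2]-[.531,-.364],axis=2)<.022)
for lo,hi in((.082,.093),(.1105,.119)):
    P=X[k&(X[...,2]>lo)&(X[...,2]<hi)];print(lo,len(P),P.mean(0).round(4),((P.min(0)+P.max(0))/2).round(4),cv2.minEnclosingCircle(P[:,:2].astype(np.float32)))
```

```text
[ 0.49215257 -0.3005093   0.20976437]
[387.43296925 142.43567683] [381.68588773 138.59368292]
0.082 496 [ 0.5344 -0.362   0.0853] [ 0.5311 -0.3645  0.0874] ((0.5310274362564087, -0.3639558255672455), 0.02204558439552784)
0.1105 323 [ 0.5324 -0.3658  0.1142] [ 0.5322 -0.3656  0.1134] ((0.5318909883499146, -0.36577311158180237), 0.00922834500670433)
```

View pics/c7.png

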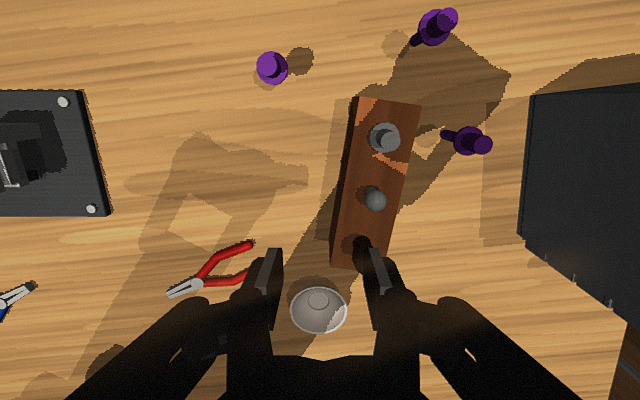

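The pin's flanged grip is at (385,137), the punch ball at (375,198) and the burnisher at (362,245). The purple ones stand clear. The pin's top measures (0.532, −0.366).

Emit:
jog_arm:
  plan:
    - [0.6,0.75,0,0,0,0,0]
    - [0.6,0.75,0,0,0,0,0]
    - [0.6,0.75,0,0,0,0,0]
    - [0.56,0.75,0,0,0,0,0]
    - [0,0,1,0,0,0,0]
    - [0,0,1,0,0,0,0]
    - [0,0,1,0,0,0,0]
    - [0,0,1,0,0,0,0]

```text
t: 13.25
tool_pos: [0.5319, -0.3654, 0.1292]
tool_rot: [-3.136, 0.182, -0.0]
contact_force: [-0.0, -0.9, -0.5]
opening: 0.0425
grip_force: 0.0
```

Emit:
jog_arm:
  plan:
    - [0,0,1,0,0,0,0]
    - [0,0,1,0,0,0,0]
    - [0,0,1,0,0,0,0]
    - [0,0,0.5,0,0,0,0]
    - [0,0,0.3,0,0,0,0]
    - [0,0,0,0,0,0,0]
    - [0,0,0,0,0,0,0]

```text
t: 13.95
tool_pos: [0.5324, -0.3665, 0.0549]
tool_rot: [3.135, -0.183, 0.002]
contact_force: [0.4, -0.1, -0.5]
opening: 0.0428
grip_force: 0.0
```

Emit:
jog_arm:
  plan:
    - [0,0,0,0,0,0,-1]
    - [0,0,0,0,0,0,-1]
    - [0,0,0,0,0,0,-1]
    - [0,0,0,0,0,0,-1]
    - [0,0,0,0,0,0,-1]
  grip_force: 60

```text
t: 14.45
tool_pos: [0.5325, -0.3667, 0.0553]
tool_rot: [3.135, -0.183, 0.003]
contact_force: [-0.0, 1.8, 5.7]
opening: 0.0158
grip_force: 58.8
```

Emit:
jog_arm:
  plan:
    - [0,0,-0.5,0,0,0,-1]
    - [0,0,-0.8,0,0,0,-1]
    - [0,0,-0.8,0,0,0,-1]
    - [0,0,-0.8,0,0,0,-1]
    - [0,0,-0.8,0,0,0,-1]
    - [0,0,-0.8,0,0,0,-1]
    - [0,0,-1,0,0,0,-1]
    - [0,0,0,0,0,0,-1]

```text
t: 15.25
tool_pos: [0.5335, -0.3676, 0.1687]
tool_rot: [3.132, -0.183, 0.009]
contact_force: [0.3, 0.5, -1.5]
opening: 0.016
grip_force: 58.8
```

Run:
```python
from h import *
a,d,C=shot("wrist");s,d2,C2=shot("scene");e,d3,C3=shot("side");np.savez("wrist6.npz",im=a,d=d,K=C[0],r=C[1],p=C[2]);np.savez("scene6.npz",im=s,d=d2);np.savez("side6.npz",im=e,d=d3)
print(ctrl.get_obs()["tool_pos"])
o=np.zeros((600,780,3),np.uint8);q=proj(C2,ctrl.get_obs()["tool_pos"]);x,y=int(q[0]),int(q[1]);print(q,proj(C3,ctrl.get_obs()["tool_pos"]))
y0=max(y-60,0);x0=max(x-40,0);o[:480,:380]=cv2.resize(s[y0:y0+120,x0:x0+95],(380,480))[...,::-1]
o[:480,385:]=cv2.resize(a[150:350,240:405],(395,480))[...,::-1];cv2.imwrite("pics/c8.png",o);print(x0,y0)
```

```text
[ 0.53141255 -0.36584858  0.16321826]
[194.5570253  212.80269685] [404.82269192 238.3062466 ]
154 152
```

View pics/c8.png

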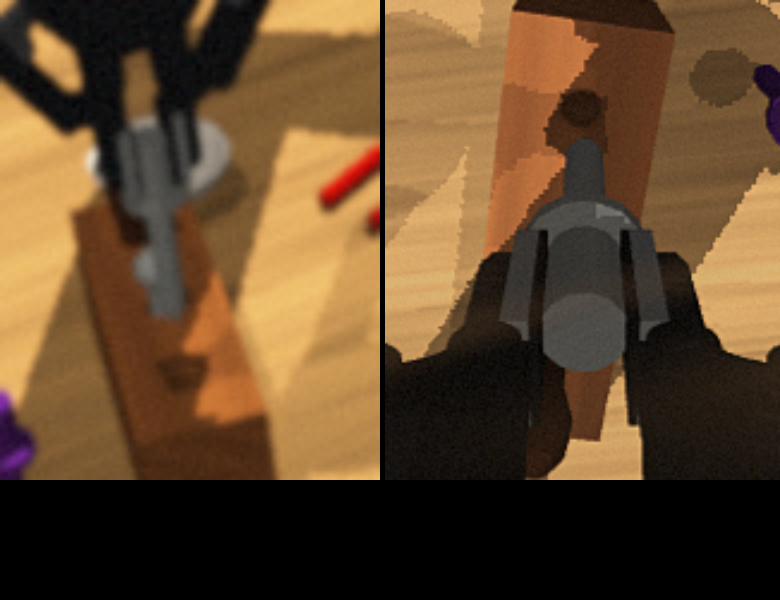

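The pin hangs upright between the fingers, out of the block. In the wrist view its grip top is at about (323,288) and its nose at about (323,210). I now measure its axis in the tool frame.

```bash
cat > pin.py <<'E'
from h import *
def fit(d,C,tp,K=None):
    T=np.array(ctrl.camera_info("wrist")["T_tool_cam"]);X=cloud((C[0],T[:3,:3],T[:3,3]),d)
    k=(np.hypot(X[...,0],X[...,1])<.025)&(d>0)
    for lo,hi in((-.075,-.06),(-.06,-.045),(-.045,-.035),(-.035,-.028),(-.028,-.012),(-.012,0),(0,.012),(.012,.024),(.024,.04)):
        P=X[k&(X[...,2]>lo)&(X[...,2]<hi)&(abs(X[...,1])<.016)]
        if len(P)>5: print((lo,hi),len(P),"mean",P.mean(0).round(4),"min",P.min(0).round(4),"max",P.max(0).round(4))
    v=X[:,323];print([ (i,*v[i].round(4)) for i in range(204,304,6)])
    for r in (212,218,224):
        q=[c for c in range(300,350) if k[r,c] and X[r,c,2]<.05];print(r,q[0],q[-1],X[r,q].mean(0).round(4))
E
python3 - <<'E'
from pin import *
z=np.load("wrist6.npz");fit(z["d"],(z["K"],),0)
o=ctrl.get_obs();print(o["tool_pos"],o["tool_rot"],R.from_rotvec(o["tool_rot"]).as_matrix().round(4).tolist())
E
```

```text
(-0.075, -0.06) 1206 mean [ 0.0062 -0.0001 -0.0686] min [-0.0105 -0.016  -0.075 ] max [ 0.013   0.0159 -0.06  ]
(-0.06, -0.045) 1970 mean [ 0.0047 -0.0001 -0.0556] min [-0.0103 -0.016  -0.06  ] max [ 0.0124  0.016  -0.0451]
(-0.045, -0.035) 479 mean [ 0.0086 -0.0001 -0.0408] min [ 0.0034 -0.016  -0.045 ] max [ 0.0124  0.016  -0.035 ]
(-0.035, -0.028) 605 mean [ 0.01   -0.0003 -0.031 ] min [ 0.0035 -0.0132 -0.0348] max [ 0.0149  0.0126 -0.0281]
(-0.028, -0.012) 64 mean [ 0.0124 -0.0011 -0.027 ] min [ 0.0055 -0.014  -0.028 ] max [ 0.0147  0.0127 -0.0255]
(-0.012, 0) 48 mean [ 0.005  -0.0003 -0.0027] min [ 0.003  -0.0045 -0.0066] max [ 0.0058  0.0045 -0.    ]
(0, 0.012) 122 mean [ 0.0044 -0.0003  0.0058] min [-0.0002 -0.0062  0.0001] max [0.0062 0.0055 0.012 ]
(0.012, 0.024) 101 mean [ 0.0045 -0.0002  0.0178] min [ 0.0003 -0.0057  0.0121] max [0.006  0.0055 0.024 ]
(0.024, 0.04) 80 mean [ 0.0044 -0.0004  0.0295] min [ 0.001  -0.006   0.0242] max [0.006  0.0053 0.0351]
[(204, np.float64(-0.0102), np.float64(0.0001), np.float64(0.0877)), (210, np.float64(0.0054), np.float64(0.0), np.float
[... 605 characters left out ...]
 (270, np.float64(0.0087), np.float64(-0.0001), np.float64(-0.0575)), (276, np.float64(0.0062), np.float64(-0.0001), np.float64(-0.0585)), (282, np.float64(0.0031), np.float64(-0.0001), np.float64(-0.0586)), (288, np.float64(0.0001), np.float64(-0.0001), np.float64(-0.059)), (294, np.float64(-0.0033), np.float64(-0.0001), np.float64(-0.0588)), (300, np.float64(-0.0058), np.float64(-0.0001), np.float64(-0.0598))]
212 316 329 [ 0.0048 -0.0003  0.0275]
218 315 330 [ 0.0045 -0.0004  0.0164]
224 315 330 [ 0.0047 -0.0003  0.0054]
[ 0.53141255 -0.36584858  0.16321826] [-3.13565154e+00  1.83350461e-01  1.20530540e-03] [[0.9932, -0.1165, -0.0007], [-0.1165, -0.9932, 0.0006], [-0.0008, -0.0005, -1.0]]
```

Emit:
jog_arm:
  plan:
    - [-0.07,-0.5,0,0,0,0,-1]
    - [-0.07,-0.9,0,0,0,0,-1]
    - [-0.07,-0.9,0,0,0,0,-1]
    - [-0.07,-0.9,0,0,0,0,-1]
    - [-0.07,-0.9,0,0,0,0,-1]
    - [-0.07,-0.9,0,0,0,0,-1]
    - [-0.07,-0.9,0,0,0,0,-1]
    - [-0.07,-0.9,0,0,0,0,-1]

```text
t: 16.2
tool_pos: [0.5365, -0.2281, 0.164]
tool_rot: [3.136, -0.183, 0.0]
contact_force: [-0.3, -0.3, -1.9]
opening: 0.016
grip_force: 58.8
```

Emit:
jog_arm:
  plan:
    - [-0.07,-0.9,0,0,0,0,-1]
    - [-0.07,-0.9,0,0,0,0,-1]
    - [-0.07,-0.9,0,0,0,0,-1]
    - [-0.07,-0.9,0,0,0,0,-1]
    - [-0.07,-0.9,0,0,0,0,-1]
    - [-0.07,-0.9,0,0,0,0,-1]
    - [-0.07,-0.9,0,0,0,0,-1]
    - [-0.07,-0.9,0,0,0,0,-1]

```text
t: 17.0
tool_pos: [0.5421, -0.084, 0.1638]
tool_rot: [-3.136, 0.183, -0.0]
contact_force: [-0.4, 0.2, -2.0]
opening: 0.016
grip_force: 58.8
```

Emit:
jog_arm:
  plan:
    - [-0.07,-0.9,0,0,0,0,-1]
    - [-0.07,-0.9,0,0,0,0,-1]
    - [-0.07,-0.9,0,0,0,0,-1]
    - [-0.07,-0.9,0,0,0,0,-1]
    - [-0.07,-0.9,0,0,0,0,-1]
    - [-0.07,-0.9,0,0,0,0,-1]
    - [-0.07,-0.9,0,0,0,0,-1]
    - [0,0,0,0,0,0,-1]

```text
t: 17.8
tool_pos: [0.5468, 0.0431, 0.1638]
tool_rot: [-3.136, 0.179, 0.0]
contact_force: [0.5, -0.9, -1.8]
opening: 0.0161
grip_force: 58.9
```

Run:
```python
from pin import *
a,d,C=shot("wrist");np.savez("wrist7.npz",im=a,d=d,K=C[0],r=C[1],p=C[2]);s,ds,Cs=shot("scene");np.savez("scene7.npz",im=s,d=ds)
o=ctrl.get_obs();print(o["t"],o["tool_pos"],o["tool_rot"],o["opening"],o["contact_force"])
T=np.array(ctrl.camera_info("wrist")["T_tool_cam"]);X=cloud((C[0],T[:3,:3],T[:3,3]),d)
for v in range(210,300,12): print(v,X[v,323].round(4))
r=R.from_rotvec(o["tool_rot"]).as_matrix();e=r.T@(np.array([.5487,.066,.059])-o["tool_pos"]);print("units",(e/.02).round(3))
W=cloud(C,d);k=(W[...,2]>.081)&(W[...,2]<.09);k[:,:230]=0;k[:,420:]=0;k[210:]=0;P=W[k][:,:2];yd=np.array([.1174,.9931]);xd=np.array([.9931,-.1174]);q=(P-[.5487,.066])@np.c_[xd,yd];print("fork plate rel",len(P),np.percentile(q,[.5,99.5],axis=0).round(4))
```

```text
17.9 [0.5469405  0.04128929 0.16379703] [ 3.13582655e+00 -1.81795877e-01  1.34067824e-05] 0.015862347642182657 [-0.48474377 -0.34240667 -2.03781341]
210 [0.0055 0.     0.0295]
222 [ 0.0057 -0.      0.0065]
234 [ 0.0143 -0.     -0.0308]
246 [ 0.0088 -0.     -0.034 ]
258 [ 0.0086 -0.0001 -0.0463]
270 [ 0.0087 -0.0001 -0.0575]
282 [ 0.0031 -0.0001 -0.0586]
294 [-0.0029 -0.0001 -0.0593]
units [-0.056 -1.24   5.239]
fork plate rel 3271 [[-0.0107 -0.0238]
 [ 0.0429  0.0251]]
```

Emit:
jog_arm:
  plan:
    - [-0.05,-0.6,0,0,0,0,-1]
    - [0,-0.64,0,0,0,0,-1]
    - [0,0,0,0,0,0,-1]
    - [0,0,0,0,0,0,-1]
    - [0,0,0,0,0,0,-1]

```text
t: 18.4
tool_pos: [0.549, 0.0654, 0.1638]
tool_rot: [3.136, -0.184, -0.0]
contact_force: [0.3, 0.9, -1.1]
opening: 0.0158
grip_force: 58.9
```

Run:
```python
from pin import *
a,d,C=shot("wrist")
o=ctrl.get_obs();print(o["tool_pos"],o["tool_rot"])
r=R.from_rotvec(o["tool_rot"]).as_matrix();e=r.T@(np.array([.5487,.066,.059])-o["tool_pos"]);print("units",(e/.02).round(3))
W=cloud(C,d);k=(W[...,2]>.081)&(W[...,2]<.09);k[:,:250]=0;k[:,400:]=0;k[210:]=0;P=W[k];yd=np.array([.1174,.9931]);xd=np.array([.9931,-.1174]);q=(P[:,:2]-[.5487,.066])@np.c_[xd,yd];print(np.percentile(q,[.5,99.5],axis=0).round(4))
g=cv2.cvtColor(a,cv2.COLOR_RGB2GRAY);u,v=proj(C,[.5487,.066,.085]);print(u,v);print(g[int(v)-16:int(v)+14:2,int(u)-20:int(u)+21:2])
```

```text
[0.54897329 0.06536019 0.16373801] [ 3.13602276e+00 -1.83873353e-01 -1.80799148e-04]
units [-0.017 -0.031  5.237]
[[-0.0111 -0.0243]
 [ 0.0429  0.0252]]
322.31374111613945 196.97392966937795
[[221 221 222 218 221 219 219 217 218 218 221 219 220 214 215 217 221 130
   98 111 117]
 [227 224 224 224 225 224 220 221 223 220 220 222 217 224 218 225 231 110
  119 112 118]
 [223 223 224 220 218 224 219 220 220 222 218 214 214 215 220 227 106 110
  115 111 113]
 [228 226 227 227 227 229 227 227 228 226 226 226 224 222 242 104 112 118
  117 119 118]
 [220 223 224 224 221 221 222 222 222 217 221 221 221 225  88 109 111 111
  116 114 111]
 [192 215 197 184 187 187 190 194 153  98  90 116 154 224 233 147 115 118
  114 114 110]
 [196 197 193 197 196 191 207 106  40  58  57  53  36 136 189 102 111 117
  121 115 124]
 [192 193 187 191 191 191 128  51  61  54  57  55  68  53 147 196 127  68
  123 111 214]
 [191 187 186 191 184 194 103  77  48  54  61  66  53  43 144 186 184 186
  210 213 208]
 [194 194 187 194 191 200 102  55  72  59  54  54  52  64 150 183 187 178
  216 211 211]
 [191 186 187 186 190 195 121  50  52  82  81  79  56  44 150 180 176 221
  208 210 211]
 [194 193 197 191 190 193 157  92  51  50  50  50  47 145 177 187 183 176
  210 212 207]
 [187 186 189 189 186 186 194 151 118  79  73  77 140 160 187 188 179 210
  211 211 212]
 [174 175 178 176 174 172 170 180 171 151 130 158 177 177 174 174 176 196
  201 199 199]
 [185 182 183 184 183 184 180 187 187 120  39  36 133 187 180 182 175 206
  209 209 210]]
```

The hole is centred where predicted, so I lower the pin in steps and watch the force.

Emit:
jog_arm:
  plan:
    - [0,-0.02,0.5,0,0,0,-1]
    - [0,0,0.6,0,0,0,-1]
    - [0,0,0.5,0,0,0,-1]
    - [0,0,0.4,0,0,0,-1]
    - [0,0,0.3,0,0,0,-1]
    - [0,0,0,0,0,0,-1]

```text
t: 19.05
tool_pos: [0.5482, 0.066, 0.1163]
tool_rot: [3.136, -0.183, -0.004]
contact_force: [0.4, 0.2, -2.3]
opening: 0.0162
grip_force: 58.9
```

Emit:
jog_arm:
  plan:
    - [0,0,0.2,0,0,0,-1]
    - [0,0,0.2,0,0,0,-1]
    - [0,0,0.2,0,0,0,-1]
    - [0,0,0.2,0,0,0,-1]
    - [0,0,0,0,0,0,-1]

```text
t: 19.55
tool_pos: [0.5485, 0.066, 0.101]
tool_rot: [3.136, -0.183, -0.002]
contact_force: [0.5, -0.1, -1.1]
opening: 0.016
grip_force: 58.9
```

Emit:
jog_arm:
  plan:
    - [0,0,0.2,0,0,0,-1]
    - [0,0,0.2,0,0,0,-1]
    - [0,0,0.2,0,0,0,-1]
    - [0,0,0.2,0,0,0,-1]
    - [0,0,0.2,0,0,0,-1]
    - [0,0,0,0,0,0,-1]

```text
t: 20.15
tool_pos: [0.5488, 0.066, 0.0811]
tool_rot: [3.136, -0.183, -0.001]
contact_force: [0.6, 0.6, -1.5]
opening: 0.016
grip_force: 58.9
```

Emit:
jog_arm:
  plan:
    - [0,0,0.2,0,0,0,-1]
    - [0,0,0.2,0,0,0,-1]
    - [0,0,0.2,0,0,0,-1]
    - [0,0,0.2,0,0,0,-1]
    - [0,0,0.1,0,0,0,-1]
    - [0,0,0,0,0,0,-1]
    - [0,0,0,0,0,0,-1]

```text
t: 20.85
tool_pos: [0.5499, 0.066, 0.0663]
tool_rot: [3.136, -0.183, 0.002]
contact_force: [-5.1, -0.6, 10.0]
opening: 0.016
grip_force: 60.4
```

Emit:
jog_arm:
  plan:
    - [0,0,0.1,0,0,0,-1]
    - [0,0,0.1,0,0,0,-1]
    - [0,0,0.1,0,0,0,-1]
    - [0,0,0,0,0,0,-1]
    - [0,0,0,0,0,0,-1]
  grip_force: 90

```text
t: 21.35
tool_pos: [0.5499, 0.066, 0.0603]
tool_rot: [3.136, -0.183, 0.002]
contact_force: [-5.2, -1.3, 11.7]
opening: 0.0154
grip_force: 87.8
```

```bash
cat > chk.py <<'E'
from pin import *
a,d,C=shot("wrist");o=ctrl.get_obs();print(o["t"],o["tool_pos"],o["contact_force"].round(1))
W=cloud(C,d);T=np.array(ctrl.camera_info("wrist")["T_tool_cam"]);X=cloud((C[0],T[:3,:3],T[:3,3]),d)
for v in (225,228,231,234,237,240,243,246,258,276,282,288,294): print(v,"tool",X[v,323].round(4),"world",W[v,323].round(4))
u,v=proj(C,[.53,.02,.085]);yd=np.array([.1174,.9931]);xd=np.array([.9931,-.1174]);q=(W[...,:2]-[.5487,.066])@np.c_[xd,yd]
k=(abs(q[...,0]-.0)<.022)&(abs(abs(q[...,1])-.021)<.003)&(abs(W[...,2]-.086)<.008);print("fork top z",k.sum(),np.median(W[k][:,2]))
E
python3 chk.py
```

```text
21.4 [0.54986145 0.06597306 0.06031113] [-5.7 -0.2 11.5]
225 tool [ 0.0174 -0.     -0.0258] world [0.5671 0.064  0.0862]
228 tool [ 0.0159 -0.     -0.0263] world [0.5656 0.0642 0.0867]
231 tool [ 0.0147 -0.     -0.0278] world [0.5645 0.0643 0.0882]
234 tool [ 0.014  -0.     -0.0301] world [0.5638 0.0644 0.0905]
237 tool [ 0.0127 -0.     -0.0311] world [0.5625 0.0645 0.0914]
240 tool [ 0.0109 -0.     -0.031 ] world [0.5606 0.0648 0.0913]
243 tool [ 0.0089 -0.     -0.0307] world [0.5587 0.065  0.091 ]
246 tool [ 0.009  -0.     -0.0342] world [0.5587 0.065  0.0946]
258 tool [ 0.0087 -0.0001 -0.0465] world [0.5585 0.065  0.1068]
276 tool [ 0.0065 -0.0001 -0.0589] world [0.5562 0.0653 0.1193]
282 tool [ 0.0033 -0.0001 -0.0589] world [0.5531 0.0657 0.1192]
288 tool [ 0.0003 -0.0001 -0.0592] world [0.5501 0.066  0.1196]
294 tool [-0.0032 -0.0001 -0.0589] world [0.5466 0.0664 0.1192]
fork top z 778 0.08630541420341876
```

Emit:
jog_arm:
  plan:
    - [0,0,0.1,0,0,0,-1]
    - [0,0,0.1,0,0,0,-1]
    - [0,0,0,0,0,0,-1]
    - [0,0,0,0,0,0,-1]

```text
t: 21.8
tool_pos: [0.55, 0.0659, 0.0602]
tool_rot: [3.136, -0.183, -0.0]
contact_force: [-17.0, -1.0, 30.4]
opening: 0.0151
grip_force: 90.1
```

The force rose with no further travel, so the flange sits on the fork. I unload, release and retreat.

Emit:
jog_arm:
  plan:
    - [0,0,-0.2,0,0,0,-1]
    - [0,0,0,0,0,0,-1]
    - [0,0,0,0,0,0,0.2]
    - [0,0,0,0,0,0,0.2]
    - [0,0,0,0,0,0,0.2]
    - [0,0,0,0,0,0,0.2]
    - [0,0,0,0,0,0,0.2]
    - [0,0,0,0,0,0,0.2]

```text
t: 22.6
tool_pos: [0.5489, 0.066, 0.0576]
tool_rot: [-3.136, 0.183, 0.001]
contact_force: [0.1, 0.3, 0.0]
opening: 0.0514
grip_force: 0.0
```

Emit:
jog_arm:
  plan:
    - [0,0,-0.5,0,0,0,0.2]
    - [0,0,-1,0,0,0,0.2]
    - [0,0,-1,0,0,0,0.2]
    - [0,0,-1,0,0,0,0.2]
    - [-0.5,0,-1,0,0,0,0.2]
    - [-1,0,-1,0,0,0,0.2]
    - [-1,0,-1,0,0,0,0.2]
    - [0,0,0,0,0,0,0.2]

```text
t: 23.4
tool_pos: [0.5003, 0.0721, 0.1923]
tool_rot: [-3.136, 0.183, -0.011]
contact_force: [0.7, 0.2, 0.8]
opening: 0.0509
grip_force: 0.0
```

Run:
```python
from h import *
a,d,C=shot("wrist");o=ctrl.get_obs();print(o["t"],o["tool_pos"],o["contact_force"].round(1))
W=cloud(C,d);yd=np.array([.1174,.9931]);xd=np.array([.9931,-.1174]);q=(W[...,:2]-[.5487,.066])@np.c_[xd,yd];r=np.hypot(q[...,0],q[...,1])
for lo,hi,rm in((.088,.095,.02),(.113,.122,.02)):
    k=(r<rm)&(W[...,2]>lo)&(W[...,2]<hi);P=W[k];print("pin",k.sum(),np.median(P[:,2]).round(4),cv2.minEnclosingCircle(P[:,:2].astype(np.float32)))
k=(abs(q[...,0])<.024)&(abs(q[...,1])<.024)&(r>.018)&(abs(W[...,2]-.086)<.004);print("fork z",k.sum(),np.median(W[k][:,2]))
# mark: dark blob centroid on brass
g=cv2.cvtColor(a,cv2.COLOR_RGB2HSV);u,v=proj(C,[.5732,.2745,.075]);u,v=int(u),int(v);print(u,v)
print(g[v-10:v+11,u-16:u+13:1,2])
```

```text
23.45 [0.50032017 0.07193545 0.1903274 ] [-0.7 -0.3 -0.2]
pin 422 0.0914 ((0.5483537316322327, 0.06439554691314697), 0.017155572772026062)
pin 374 0.1193 ((0.5494382381439209, 0.06633170694112778), 0.00908613856881857)
fork z 1514 0.08630827467708815
107 137
[[209 205 208 205 209 208 213 210 205 206 202 207 211 205 206 206 209 202
  204 212 138  97 104 110 112 108 110 107 109]
 [204 203 200 203 207 203 205 211 209 208 206 205 204 207 205 204 204 210
  208 220 225 136 106 106 106 106 103 111 109]
 [208 207 210 212 217 116  67 191 222 212 211 209 208 208 203 211 209 210
  215 224 128  34  92 114 113 112 114 107 109]
 [182 175 205 217 232 122   3  14 199 222 223 212 210 216 209 211 213 221
  227 187  50   0  65 113 117 109 111 112 113]
 [183 182 209 213 215 232 129  23  14 123 209 227 215 215 215 213 214 227
  180  54   0  45 113 118 116 118 117 115 119]
 [189 181 186 182 183 217 233 159  38   0 129 212 227 214 213 218 220 232
  104   0  12 116 122 119 110 117 115 117 108]
 [186 185 181 185 183 212 224 236 165  59   7  57 205 224 225 222 227 138
   30   3  69 112 113 107 112 109 108 110
[... 1000 characters left out ...]
192 187 190 195 129  22   0 155 224 220 219 220
  236 165  44   0 127 212 225 215 214 213 214]
 [204 195 197 197 191 188 185 190 199 152  39   3 108 221 222 215 212 213
  221 232 160  60   0  62 203 222 219 211 211]
 [188 181 186 185 184 187 184 185 194  83   4  62 215 226 215 213 216 211
  214 220 232 200  83  11  65 196 217 219 213]
 [186 184 184 183 182 183 183 194 122  29  44 216 227 215 212 217 214 213
  212 216 218 228 197 115  23  82 203 215 213]
 [185 188 189 184 184 185 187 191 203 129 157 216 216 213 213 213 214 213
  215 216 213 214 223 232 145 210 220 215 211]
 [180 180 183 185 183 181 183 184 192 196 218 216 214 214 209 211 212 215
  209 211 214 214 214 221 221 220 216 217 211]]
```

```bash
python3 -c "
from station import ctrl
print(ctrl.finish_job())"
```

```text
the job is handed in; nothing more can be done
None
```

I handed the job in at about 23.5 s of the 69 s. My last measurements had the pin through fork and tongue with its flange flat on the fork (about 0.1 mm gap), the cross under the drill tip by its measured position (direct views of the tip agreed to 1–2.5 mm), and the gripper clear. I never moved the punch or burnisher, and the judge's result was not shown.

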